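# Unload the sprung jar carrier with its latch wedged open

### The arm

A 6-joint arm with a two-finger parallel gripper is mounted at the origin on the work surface. World frame = base frame: x ahead of the robot, y to its left, z up, the work surface at z = 0. Lengths are in m, angles in rad, forces in N, time in s.
With the tool pointing down it reaches from about 0.225 to 0.875 m from the base axis. Payload 3.4 kg.
Tool frame: the origin (TCP) lies midway between the tips of the shut fingers; the grasp point (between the pads) lies 19 mm behind it (manip.pinch_z is the distance from the TCP to the grasp point, in m); z points along the fingers, y is the line along which they close (so a half turn about z gives the same grasp; the last joint's range is limited). The gripper opens to 85 mm and grips with 20 to 120 N. Pads are 22 mm wide; open, the fingers measure 114 mm over their backs; the gripper's body (76 mm by 85 mm) begins 54 mm behind the grasp point. The pads swing forward as they close: fully open they stand 13 mm farther back than shut.
Start: joints at [-0.121, 0.276, 1.505, -0, 1.361, -0.121], TCP at [0.575, -0, 0.204] pointing down, gripper open.
Joint ranges: [-2.89, 2.89], [-0.75, 2.08], [0.22, 2.7], [-1.18, 4.32], [0.11, 2.71], [-2.7, 2.7]. Speed limits (rad/s): [2.57, 2.57, 3.14, 3.14, 3.14, 3.14].

### API

Orientations are given as a unit quaternion [w, x, y, z].
In Python, from rig import manip gives the robot as it stands.
- The arm moves only by the tool carry_out, never from a script. Its arguments are lists of equal length, an entry for each row: "delta_pos": the shift along the tool's x, y, z scaled (see below), a list of three; "turn": the turn, a rotation vector about the tool's x, y, z scaled (see below), a list of three; "claw": the closure, from -1 (fully open) to 1 (shut). A call has 1 to 12 rows; each row is the pose to reach, as a shift and turn from the pose commanded when the call began, along the tool's axes at that moment; what a row does not reach only later rows make up. The controller multiplies each number of a shift by 400 mm and each number of a turn by 30 degrees. A row lasts 1/10 s, in which the tool goes at most 50 mm and 8.59 degrees, less where a joint would pass 70% of its speed; a pose out of reach is approached as far as the arm can. A call with a number of a shift or a turn outside -1 to 1 is refused whole. A call with a gripper value outside its range is refused whole. The fingers move at their own pace and stop on an object; "force" is the grip in N (left out, the last holds). Time passes only in rows, so rows that repeat a pose let the fingers close. It gives the time, the measured TCP pose, the force, the opening and the grip force at its end, in the units of the state.
- manip.get_state(): the state, without advancing time (a new reading comes with each control period).
- manip.get_image(name): name is "scene" or "side" or "wrist"; returns a dict with "image" (420x560x3 uint8, red, green, blue), "z_map" (420x560 float32, m along the optical axis (not along the pixel's ray), 0 where there is no reading), "fx", "fy", "cx", "cy" (pixels), "k1" (the pictures are not rectified: a ray, as slopes to the right and down, at radius r is drawn at 1 + k1 r^2 times it, then the intrinsics apply), "world_to_cam" (4x4, takes a point from world to camera coordinates). Camera axes: x right, y down, z forward; pixel columns grow to the right and rows downward; lengths in m; the calibration is good to about 2 mm. A picture is of the moment at which its call begins.
- manip.sign_off(): hands the job in; it is judged then, once.
Trained networks look in the newest picture that a camera, given by its name, has taken for a name from the list of things; names that differ only in an ending like _2 or _b are one class to them, and where a whole thing is asked for, a point or a joint stands for the part that bears it (a point fixed in the world has none). Each returns a list of dicts, best first, with "score" (0 to 1); they miss things now and then, are a little off and sometimes report something else, mostly with a low value. They report only what shows in the picture. A call takes as long as a camera call. They do not tell look-alikes from the thing itself.
- manip.spot_in(camera, query): "point" ([x, y, z] in m, in world coordinates, good to about 4 mm: the middle of the surface that is visible of it).
- manip.place_of(camera, query): "point" ([x, y, z] in m, in world coordinates, good to about 4 mm: a listed point, or the origin of a listed thing).
The state is a dict: "clock": time; "qpos": joint angles; "qd": joint speeds; "effort": joint torques, N m; "position": TCP position; "ee_rot": TCP orientation; "contact_force": force on the tool from outside, world axes, zero at the start; "moment": the same for the moment, N m; "width": finger opening in m; "gripper_force": force on a finger pad.
Only numpy, scipy, OpenCV 4.12 (cv2) and the standard library are available. Lean on these libraries where they do the work, as an engineer would, in place of code of your own. Each camera call takes 0.05 s, during which the arm holds its last target. There are 200 camera calls.

### The job

Unload the jar carrier: take the vial box that blocks the latch out of the channel and stand it on the rubber mat, then wedge the sprung latch bar open by standing the prop between the stop block and the lug, and let go of it. With the latch propped open, lift every jar out and stand it upright in the white tray. When all are out, take the prop away so that the latch springs fully shut, stand the prop on the mat as well, and leave everything else on the bench alone.

Things in the scene. Friction and masses are not known exactly. Their poses are not given: they have to be found in the camera images.
- carrier: Fixed aluminium jar carrier on the bench: plate 142 mm (x -75 to +67) by 330 mm (y -165 to +165), top 20 mm above the bench. Origin on the bench, z up. Four jar pockets (42 mm square, walls 10 mm high) in a row at x = -45, y = -127, -69, -11, +47 mm. Their +x side has the latch bar, then an open channel up to a rear wall at x = +59 mm, top 55 mm above the bench.
- latch (a joint): Sprung steel comb bar, slides along the carrier's x. 0 = shut: its prongs lie over the jars' shoulders (bar 61 to 66 mm above the bench), so no jar lifts out. Positive (m) = pushed to the carrier's +x into the channel, at most 0.05; jars come free from 0.032. A spring shuts it: 2 N at 0, 8 N at 0.042. Anything standing in the channel blocks it. The prop wedged in holds it at 0.042.
- lug (a point): Middle of the flat face, facing the carrier's -x, of the latch bar's upright lug: 30 mm wide (y), from 23 to 78 mm above the bench, 40 mm higher than the stop block. With the latch shut this face is 4 mm in +x from the stop block's face, so the lug must be pushed back before the prop can be lowered in; the prop itself can push it, carried just over the stop block. Axes as the carrier.
- stop (a point): Middle of the top of the fixed dark steel stop block near the carrier's +y end, 38 mm above the bench. The block is 60 mm wide (y), 30 mm long (x), 18 mm high over the plate; the wedged prop leans on its +x face, 15 mm in +x from here. Axes as the carrier.
- slot (a point): Point on the carrier's plate (20 mm above the bench) under the centre of the wedged prop's place: 23 mm in +x from the stop block's face, 38 mm in +x from point stop. Axes as the carrier.
- prop_center (a point): The prop, 0.2 kg, an aluminium block with an upright white grip tab on top, 75 mm high in all; this point is half-way up (37.5 mm), z up. Block 46 mm (its x) by 56 mm (y), 35 mm high; tab 30 mm (x) by 16 mm (y), the upper 40 mm, grasped across its 16 mm. Wedged, it stands on the carrier's plate, its 46 mm lying between stop block and lug, x axis along the carrier's (either way). Starts on the mat.
- vialbox_center (a point): Small grey lidded vial box, 48 by 48 mm, 52 mm high, 80 g, left standing in the carrier's channel behind the latch bar; this point is its centre, 26 mm up, z up, x and y square to its sides.
- tray: Fixed white open tray, 160 by 160 mm outside, 25 mm high, walls and floor 5 mm thick; origin at the centre of its underside on the bench, z up.
- mat: Fixed flat black rubber mat, 220 mm (x) by 160 mm (y), 3 mm thick; origin at the centre of its underside on the bench, z up.
- jar1_center (a point): Sample jar (absent in some starts), 90 g, 78 mm high: amber body 40 mm across and 38 mm high, flat shoulder, then a white cap 24 mm across and 40 mm high, to grasp. This point is on its axis half-way up (39 mm), z up. Starts in the carrier pocket at y = -127 mm.
- jar2_center (a point): Sample jar (absent in some starts), 90 g, 78 mm high: amber body 40 mm across and 38 mm high, flat shoulder, then a white cap 24 mm across and 40 mm high, to grasp. This point is on its axis half-way up (39 mm), z up. Starts in the carrier pocket at y = -69 mm.
- jar3_center (a point): Sample jar (absent in some starts), 90 g, 78 mm high: amber body 40 mm across and 38 mm high, flat shoulder, then a white cap 24 mm across and 40 mm high, to grasp. This point is on its axis half-way up (39 mm), z up. Starts in the carrier pocket at y = -11 mm.
- jar4_center (a point): Sample jar (absent in some starts), 90 g, 78 mm high: amber body 40 mm across and 38 mm high, flat shoulder, then a white cap 24 mm across and 40 mm high, to grasp. This point is on its axis half-way up (39 mm), z up. Starts in the carrier pocket at y = 47 mm.
- pen1: Bystander, to be left alone: white marker pen, 130 mm long, lying; origin under its middle.
- pen2: Bystander, to be left alone: black marker pen, 130 mm long, lying; origin under its middle.
- reagent: Bystander, to be left alone: white bottle, 60 mm across, 130 mm high; origin under it.
- beaker: Bystander, to be left alone: glass beaker, 64 mm across, 75 mm high; origin under it.
- tipbox: Bystander, to be left alone: blue pipette tip box, 85 by 120 mm, 57 mm high; origin under it.
- timer: Bystander, to be left alone: small flat white timer, 50 by 65 mm, 18 mm high; origin under it.
Not all that is in view belongs to the job. What is shaped like the part that bears vialbox_center but red is not meant. Leave any green look-alike of the part that bears jar2_center alone.

How it is judged:
On the way, in this order (a step that is already met when the one before it is completed fails the run):
1. the vial box stands on the mat, out of the carrier (x of vialbox_center in the frame of mat between -0.105 and 0.105 m and y of vialbox_center in the frame of mat between -0.075 and 0.075 m and z of vialbox_center in the frame of mat between 0.021 and 0.037 m and angle between vialbox_center's own z axis and vertical below 0.15 rad and contact force between the fingers and vialbox below 0.3 N), for 0.2 s.
2. the prop stands between stop block and lug, let go, and holds the latch open (value of joint latch above 0.036 m and x of prop_center in the frame of slot between -0.012 and 0.012 m and y of prop_center in the frame of slot between -0.03 and 0.03 m and z of prop_center in the frame of slot below 0.046 m and contact force between prop and latch above 1 N and contact force between the fingers and prop below 0.3 N), for 0.3 s.
3. every jar stands upright in the tray, let go, with the latch still propped open (x of jar1_center in the frame of tray between -0.062 and 0.062 m and y of jar1_center in the frame of tray between -0.062 and 0.062 m and z of jar1_center in the frame of tray between 0.036 and 0.052 m and angle between each of jar1_center, jar2_center, jar3_center, jar4_center's own z axis and vertical below 0.15 rad and contact force between the fingers and jar1 below 0.3 N and linear speed of each of jar1, jar2, jar3, jar4 below 0.03 m/s and x of jar2_center in the frame of tray between -0.062 and 0.062 m and y of jar2_center in the frame of tray between -0.062 and 0.062 m and z of jar2_center in the frame of tray between 0.036 and 0.052 m and contact force between the fingers and jar2 below 0.3 N and x of jar3_center in the frame of tray between -0.062 and 0.062 m and y of jar3_center in the frame of tray between -0.062 and 0.062 m and z of jar3_center in the frame of tray between 0.036 and 0.052 m and contact force between the fingers and jar3 below 0.3 N and x of jar4_center in the frame of tray between -0.062 and 0.062 m and y of jar4_center in the frame of tray between -0.062 and 0.062 m and z of jar4_center in the frame of tray between 0.036 and 0.052 m and contact force between the fingers and jar4 below 0.3 N and value of joint latch above 0.03 m), for 0.2 s.
At the end, for the whole second after the job is handed in: Every jar stands upright (within 0.15 rad) on the floor of the tray, its axis within 62 mm of the tray's centre in the tray's x and y; the latch is shut (joint under 4 mm); the vial box and the prop stand upright on the mat, their centres within 105 mm (x) and 75 mm (y) of its middle; all at rest (x of jar1_center in the frame of tray between -0.062 and 0.062 m and y of jar1_center in the frame of tray between -0.062 and 0.062 m and z of jar1_center in the frame of tray between 0.036 and 0.052 m and angle between each of jar1_center, jar2_center, jar3_center, jar4_center, vialbox_center, prop_center's own z axis and vertical below 0.15 rad and contact force between the fingers and jar1 below 0.3 N and linear speed of each of jar1, jar2, jar3, jar4, prop, vialbox below 0.03 m/s and x of jar2_center in the frame of tray between -0.062 and 0.062 m and y of jar2_center in the frame of tray between -0.062 and 0.062 m and z of jar2_center in the frame of tray between 0.036 and 0.052 m and contact force between the fingers and jar2 below 0.3 N and x of jar3_center in the frame of tray between -0.062 and 0.062 m and y of jar3_center in the frame of tray between -0.062 and 0.062 m and z of jar3_center in the frame of tray between 0.036 and 0.052 m and contact force between the fingers and jar3 below 0.3 N and x of jar4_center in the frame of tray between -0.062 and 0.062 m and y of jar4_center in the frame of tray between -0.062 and 0.062 m and z of jar4_center in the frame of tray between 0.036 and 0.052 m and contact force between the fingers and jar4 below 0.3 N and x of vialbox_center in the frame of mat between -0.105 and 0.105 m and y of vialbox_center in the frame of mat between -0.075 and 0.075 m and z of vialbox_center in the frame of mat between 0.021 and 0.037 m and x of prop_center in the frame of mat between -0.105 and 0.105 m and y of prop_center in the frame of mat between -0.075 and 0.075 m and z of prop_center in the frame of mat between 0.0325 and 0.0485 m and value of joint latch below 0.004 m); the robot touches nothing.
It fails at once if a jar is tipped over (angle between any of jar1_center, jar2_center, jar3_center, jar4_center's own z axis and vertical above 0.8 rad).
It fails at once if a bystander is displaced by more than 5 cm (distance of any of pen1, pen2, reagent, beaker, tipbox, timer from where it was at the start of the episode above 0.05 m).
Of jar1, jar2, jar3, jar4 only 2 to 4 are there at a start; the rules pass over those that are not, and their reading is None.
At some moment in a run one of vialbox, prop may be knocked a few centimetres aside while the robot is not near it.
It also fails if it takes over 210 s, if anything falls off the work surface, if the arm or the gripper's body presses on something with over 40 N, if the wrist force passes 120 N, or if a joint passes its speed limit or range.

## Working session

There is one attempt and no reset: what is moved stays moved. The work goes in short steps, Python scripts to look and compute and a tool call to move; the robot and the scene stay as the last step left them, time stands still between calls to the robot, and variables do not carry over. Pictures are saved under pics/ and viewed, at most 14 in all, crops included, and the job is handed in when it is done.

Besides the shell and the picture viewer there is one more tool, called by a JSON object that holds its "op" and its "data", one argument or row to a line. carry_out: Moves the arm, as the interface text tells. Shifts and turns lie within -1 to 1; 1 stands for 400 mm of shift or 30 degrees of turn. Its arguments: {"type":"object","properties":{"delta_pos":{"type":"array","items":{"type":"array","items":{"type":"number","minimum":-1,"maximum":1}}},"turn":{"type":"array","items":{"type":"array","items":{"type":"number","minimum":-1,"maximum":1}}},"claw":{"type":"array","items":{"type":"number"}},"force":{"type":"number"}},"required":["delta_pos","turn","claw"]}

```bash
ls; mkdir -p pics
cat > h.py <<'E'
import numpy as np, cv2
from rig import manip
from scipy.spatial.transform import Rotation as R
def cloud(d):
    h,w=d["z_map"].shape; u,v=np.meshgrid(np.arange(w),np.arange(h))
    x=(u-d["cx"])/d["fx"]; y=(v-d["cy"])/d["fy"]; xd,yd=x.copy(),y.copy()
    for _ in range(8):
        s=1+d["k1"]*(x*x+y*y); x,y=xd/s,yd/s
    z=d["z_map"]; P=np.stack([x*z,y*z,z,np.ones_like(z)],-1)
    W=P@np.linalg.inv(np.array(d["world_to_cam"])).T
    W=W[...,:3]; W[z<=0]=np.nan; return W
def shot(n,f):
    d=manip.get_image(n); cv2.imwrite("pics/"+f,cv2.cvtColor(d["image"],cv2.COLOR_RGB2BGR)); return d
def pix(d,p):
    c=np.array(d["world_to_cam"])@np.append(p,1); x,y=c[:2]/c[2]; s=1+d["k1"]*(x*x+y*y)
    return (round(d["fx"]*x*s+d["cx"]),round(d["fy"]*y*s+d["cy"]))
def rel(p):  # world target TCP -> tool-axes units (measured pose)
    s=manip.get_state(); q=s["ee_rot"]; M=R.from_quat([q[1],q[2],q[3],q[0]]).as_matrix()
    return np.round(M.T@(np.array(p)-s["position"])/0.4,3)
E
python3 - <<'E'
from h import *
s=manip.get_state(); print({k:np.round(v,3) for k,v in s.items()}, manip.pinch_z)
ds={}
for c in ("scene","side"):
    d=shot(c,c+"0.png")
    for q in ["carrier","lug","stop","slot","prop_center","vialbox_center","tray","mat","jar1_center","jar2_center","jar3_center","jar4_center","pen1","pen2","reagent","beaker","tipbox","timer"]:
        for r in manip.place_of(c,q)[:4]:
            if r["score"]>.2: print(c,q,np.round(r["point"],3),round(r["score"],2),pix(d,r["point"]))
E
```

```text
pics
{'clock': np.float64(0.0), 'qpos': array([-0.121,  0.277,  1.506, -0.   ,  1.361, -0.121]), 'qd': array([-0.002, -0.002,  0.   ,  0.001, -0.001,  0.001]), 'effort': array([ 1.0000e-03, -4.1677e+01, -2.4581e+01, -0.0000e+00,  1.1000e-02,
        0.0000e+00]), 'position': array([0.574, 0.   , 0.203]), 'ee_rot': array([-0.001,  0.707,  0.707, -0.001]), 'contact_force': array([ 0.27 , -0.449,  0.786]), 'moment': array([-0.011,  0.01 , -0.056]), 'gripper_force': np.float64(0.0), 'width': np.float64(0.085)} 0.0187
scene carrier [0.561 0.01  0.001] 0.78 (295, 231)
scene lug [0.53  0.138 0.048] 0.79 (336, 247)
scene stop [0.515 0.131 0.037] 0.98 (339, 245)
scene slot [0.554 0.134 0.02 ] 0.95 (326, 258)
scene prop_center [ 0.487 -0.3    0.044] 0.72 (258, 145)
scene vialbox_center [ 0.586 -0.019  0.049] 0.65 (280, 215)
scene vialbox_center [0.411 0.004 0.022] 0.64 (341, 201)
scene tray [ 0.529  0.328 -0.001] 0.85 (387, 318)
scene mat [ 0.502 -0.318 -0.   ] 0.69 (252, 156)
scene jar1_center [ 0.585 -0.019  0.047] 0.61 (280, 215)
scene jar2_center [ 0.397 -0.162  0.041] 0.79 (310, 160)
scen
[... 1160 characters left out ...]

side jar3_center [ 0.403 -0.096 -0.003] 0.4 (191, 286)
side jar3_center [ 0.588 -0.021  0.045] 0.34 (274, 231)
side jar4_center [0.514 0.058 0.06 ] 0.67 (234, 206)
side pen1 [ 0.403 -0.096 -0.002] 0.79 (191, 286)
side pen1 [0.407 0.093 0.002] 0.72 (186, 221)
side pen2 [ 0.403 -0.096 -0.002] 0.79 (191, 286)
side pen2 [0.407 0.093 0.002] 0.72 (186, 221)
side reagent [ 0.79   0.116 -0.001] 0.6 (344, 195)
side beaker [0.725 0.287 0.001] 0.81 (301, 157)
side tipbox [ 0.738 -0.293 -0.004] 0.74 (383, 341)
side tipbox [ 0.404 -0.095 -0.002] 0.72 (191, 286)
side tipbox [0.515 0.06  0.06 ] 0.38 (234, 205)
side timer [ 0.785 -0.048  0.002] 0.72 (364, 242)
side timer [0.786 0.116 0.001] 0.42 (342, 195)
```

Run:
```python
import cv2
a=cv2.imread("pics/scene0.png")[110:370,150:440]; b=cv2.imread("pics/side0.png")[120:420,150:410]
a=cv2.resize(a,(580,520));cv2.imwrite("pics/sc_crop.png",a)
cv2.imwrite("pics/sd_crop.png",cv2.resize(b,(520,600)))
```

```text
(no output)
```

View pics/sc_crop.png

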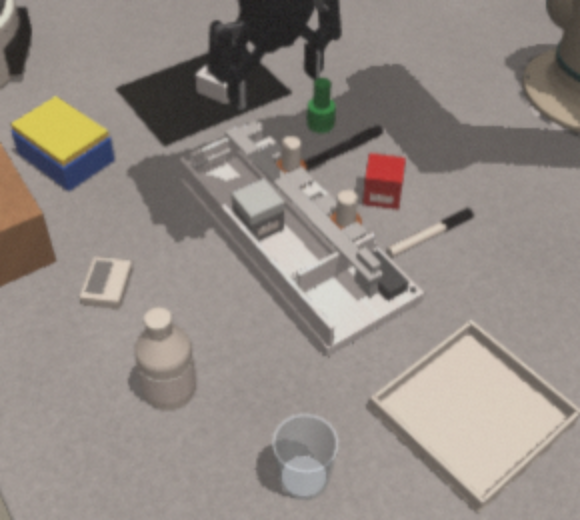

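View pics/sd_crop.png

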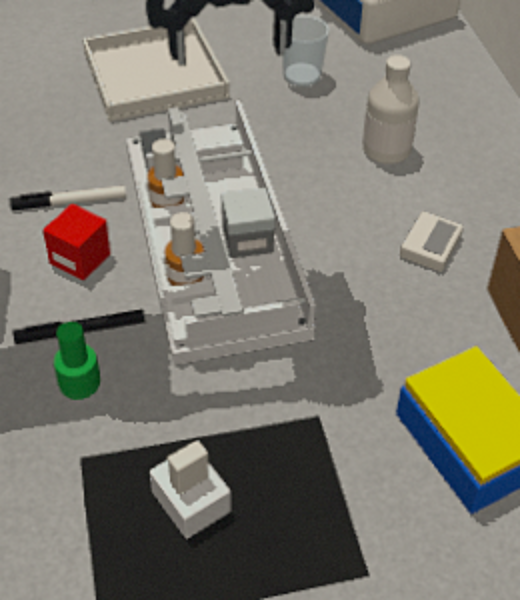

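```bash
cat >> h.py <<'E'
def rect(W,c,r,z0,z1,mask=None):
    m=(np.hypot(W[...,0]-c[0],W[...,1]-c[1])<r)&(W[...,2]>z0)&(W[...,2]<z1)
    if mask is not None: m&=mask
    p=W[m]
    if len(p)<8: return len(p)
    b=cv2.minAreaRect((p[:,:2]*1000).astype(np.float32))
    return len(p),np.round(b[0],1),np.round(b[1],1),round(b[2],1),"zmed",round(float(np.median(p[:,2])),4),"med",np.round(np.median(p[:,:2],0)*1000,1)
E
python3 - <<'E'
from h import *
for c in ("scene","side","wrist"):
    d=shot(c,c+"1.png"); W=cloud(d)
    print(c,"vb",rect(W,(.587,-.02),.045,.067,.080))
    print(c,"tab",rect(W,(.485,-.302),.04,.07,.09))
    print(c,"blk",rect(W,(.485,-.302),.05,.033,.044))
    print(c,"mat",rect(W,(.503,-.32),.2,.0015,.006,d["image"].max(-1)<60))
    print(c,"tray",rect(W,(.53,.327),.13,.02,.03))
    print(c,"cap2",rect(W,(.519,-.058),.03,.094,.105)); print(c,"cap4",rect(W,(.515,.058),.03,.094,.105))
    m=(W[...,2]>.05)&(W[...,2]<.058)&(W[...,0]>.6)&(W[...,0]<.65)&(abs(W[...,1]-.01)<.15)
    p=W[m]; print("wall",len(p),np.polyfit(p[:,1],p[:,0],1) if len(p)>9 else 0)
E
```

```text
scene vb (338, array([578.8, -19.3]), array([52. , 70.7]), 84.6, 'zmed', 0.0727, 'med', array([588. , -18.3]))
scene tab 0
scene blk (53, array([ 502.4, -296.8]), array([21.6, 58.7]), 4.4, 'zmed', 0.0369, 'med', array([ 500.9, -306.8]))
scene mat (1015, array([ 503. , -317.1]), array([214.3, 157.3]), 0.0, 'zmed', 0.0028, 'med', array([ 536.6, -301.6]))
scene tray (756, array([532.3, 326.6]), array([162.6, 162.1]), 7.1, 'zmed', 0.0243, 'med', array([542.5, 332.7]))
scene cap2 (56, array([516.8, -58. ]), array([21.9, 22.9]), 17.0, 'zmed', 0.099, 'med', array([517.4, -57.1]))
scene cap4 (72, array([512.6,  58.6]), array([24.3, 21.4]), 55.0, 'zmed', 0.098, 'med', array([513.5,  60. ]))
wall 351 [-0.02572606  0.62083668]
side vb (426, array([576.8, -21.3]), array([51.4, 67.4]), 89.9, 'zmed', 0.072, 'med', array([584.7, -24.7]))
side tab (206, array([ 480.9, -304.9]), array([30.4, 18.1]), 20.8, 'zmed', 0.0768, 'med', array([ 480.7, -306.2]))
side blk (535, array([ 481.1, -304.5]), array([46.6, 57.2]), 23.6, 'zmed', 0.0377, 'med', array([ 480.1, -316.1]))
side mat (7220, array([ 500.7, -320
[... 276 characters left out ...]
med', array([513.7, -59.7]))
side cap4 (73, array([511.1,  57.3]), array([22.7, 20.8]), 43.4, 'zmed', 0.0981, 'med', array([510.5,  55.8]))
wall 331 [-0.02954558  0.61809243]
wrist vb (2812, array([578.1, -21.8]), array([70.1, 48.9]), 1.1, 'zmed', 0.0723, 'med', array([587.9, -20.2]))
wrist tab 0
wrist blk 0
wrist mat (355, array([ 566.5, -246.7]), array([246.1,  22. ]), 2.6, 'zmed', 0.0033, 'med', array([ 465.2, -246.3]))
wrist tray 0
wrist cap2 (590, array([516.1, -57.7]), array([23.3, 23.2]), 72.7, 'zmed', 0.098, 'med', array([516.3, -57. ]))
wrist cap4 (724, array([513.1,  57.6]), array([22.2, 22.7]), 89.3, 'zmed', 0.0979, 'med', array([513.3,  58.1]))
wall 2286 [-0.02754462  0.62048285]
```

View pics/wrist1.png

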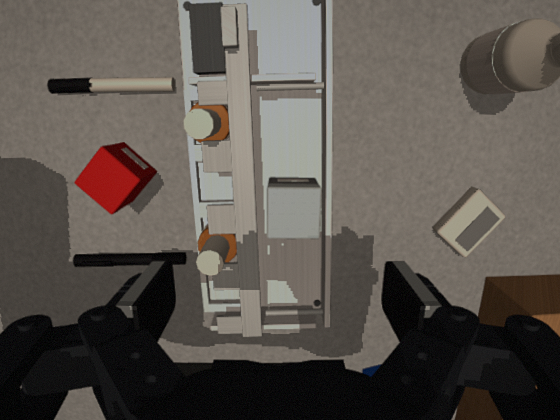

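{"op": "carry_out", "data": {
  "delta_pos": [
    [-0.051,0.035,0],
    [-0.051,0.035,0],
    [-0.051,0.035,0],
    [-0.051,0.035,0]
  ],
  "turn": [
    [0,0,1],
    [0,0,1],
    [0,0,1],
    [0,0,1]
  ],
  "claw": [-1,-1,-1,-1],
  "force": 30
}}

```text
clock: 2.45
position: [0.5891, -0.0206, 0.2038]
ee_rot: [-0.0, 0.867, 0.498, -0.0]
contact_force: [-0.5, -0.6, -0.1]
width: 0.0851
gripper_force: 0.0
```

{"op": "carry_out", "data": {
  "delta_pos": [
    [0,0,0],
    [0,0,0],
    [0,0,0],
    [0,0,0]
  ],
  "turn": [
    [0,0,1],
    [0,0,1],
    [0,0,1],
    [0,0,1]
  ],
  "claw": [-0.6,-0.6,-0.6,-0.6]
}}

```text
clock: 2.85
position: [0.589, -0.0204, 0.2039]
ee_rot: [0.0, 0.966, 0.257, 0.0]
contact_force: [0.1, -0.4, -0.0]
width: 0.0682
gripper_force: 0.0
```

{"op": "carry_out", "data": {
  "delta_pos": [
    [0,0,0.1],
    [0,0,0.1],
    [0,0,0.1],
    [0,0,0.1],
    [0,0,0.1]
  ],
  "turn": [
    [0,0,0.947],
    [0,0,0.947],
    [0,0,0.947],
    [0,0,0.947],
    [0,0,0.947]
  ],
  "claw": [-0.6,-0.6,-0.6,-0.6,-0.6]
}}

```text
clock: 3.35
position: [0.589, -0.0204, 0.1638]
ee_rot: [0.0, 1.0, 0.014, -0.0]
contact_force: [0.7, 1.0, -0.2]
width: 0.0686
gripper_force: 0.0
```

Run:
```python
from h import *
s=manip.get_state();print(s["position"],s["ee_rot"],s["width"],s["qpos"]); print(rel((.588,-.0205,.042)))
q=s["ee_rot"];print(R.from_quat([q[1],q[2],q[3],q[0]]).as_matrix().round(3))
d=shot("wrist","w2.png");W=cloud(d)
print(rect(W,(.588,-.02),.034,.067,.080))
```

```text
[ 0.58903932 -0.02042574  0.16382522] [ 1.16044321e-06  9.99902370e-01  1.39731157e-02 -4.26641933e-05] 0.06857747071556192 [-1.52673456e-01  3.21795410e-01  1.53941341e+00 -1.71609182e-05
  1.28046759e+00  1.39018064e+00]
[-0.003  0.     0.305]
[[ 1.     0.028 -0.   ]
 [ 0.028 -1.    -0.   ]
 [-0.     0.    -1.   ]]
(3764, array([588.5, -21.9]), array([48.6, 48. ]), 89.2, 'zmed', 0.0724, 'med', array([590. , -21.9]))
```

{"op": "carry_out", "data": {
  "delta_pos": [
    [-0.002,0.004,0.12],
    [-0.002,0.004,0.22],
    [-0.002,0.004,0.305],
    [-0.002,0.004,0.305],
    [-0.002,0.004,0.305],
    [-0.002,0.004,0.305],
    [-0.002,0.004,0.305],
    [-0.002,0.004,0.305]
  ],
  "turn": [
    [0,0,0],
    [0,0,0],
    [0,0,0],
    [0,0,0],
    [0,0,0],
    [0,0,0],
    [0,0,0],
    [0,0,0]
  ],
  "claw": [-0.6,-0.6,-0.6,-0.6,1,1,1,1],
  "force": 30
}}

```text
clock: 4.2
position: [0.5907, -0.0221, 0.045]
ee_rot: [0.0, 1.0, 0.014, 0.003]
contact_force: [0.0, 1.0, 4.4]
width: 0.0099
gripper_force: 2.1
```

Run:
```python
from h import *
s=manip.get_state();print(s["position"],s["width"],s["gripper_force"],s["contact_force"])
d=shot("wrist","w3.png");e=shot("side","s3.png")
for c in("side","wrist","scene"):
    if c=="scene": d=manip.get_image(c)
    print(c,[(np.round(r["point"],3),round(r["score"],2)) for r in manip.place_of(c,"vialbox_center")])
a=cv2.imread("pics/w3.png");b=cv2.imread("pics/s3.png")[120:330,150:430]
cv2.imwrite("pics/c3.png",np.hstack([cv2.resize(a,(400,300)),cv2.resize(b,(400,300))]))
```

```text
[ 0.59066206 -0.02210797  0.04495926] 0.00990713912234395 2.09180221601855 [1.55700016e-03 9.88925466e-01 4.44081186e+00]
side [(array([0.406, 0.005, 0.024]), 0.87), (array([ 0.588, -0.021,  0.045]), 0.83)]
wrist [(array([ 0.591, -0.023,  0.043]), 0.59)]
scene [(array([ 0.584, -0.015,  0.045]), 0.63), (array([0.411, 0.005, 0.026]), 0.62), (array([ 0.518, -0.06 ,  0.064]), 0.32), (array([0.56 , 0.012, 0.002]), 0.23)]
```

View pics/c3.png

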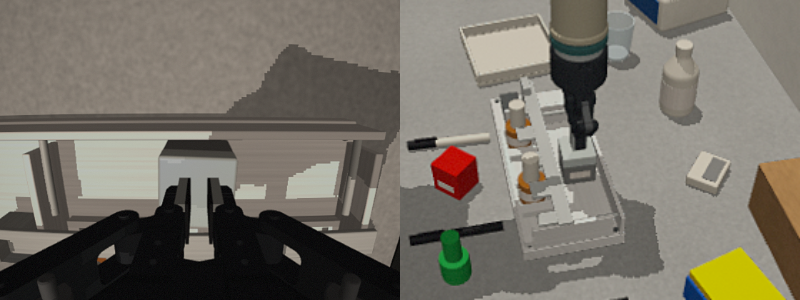

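```bash
python3 - <<'E'
from h import *
d=manip.get_image("wrist");W=cloud(d);s=manip.get_state();print(s["position"],s["ee_rot"],s["width"],s["qpos"],s["effort"])
print(rect(W,(.588,-.02),.06,.066,.080))
for v in range(180,330,15): print(v,[tuple((W[v,u]*1000).round(0).astype(int)) if np.isfinite(W[v,u,0]) else 0 for u in (230,245,258,277,300,320)])
E
python3 - <<'E'
import cv2;cv2.imwrite('pics/w3c.png',cv2.resize(cv2.imread('pics/w3.png')[170:420,130:430],None,fx=2,fy=2))
E
```

```text
[ 0.59044484 -0.0222331   0.04466602] [3.64226207e-04 9.99899328e-01 1.39120596e-02 2.76673298e-03] 0.00018770787524398713 [-1.55507638e-01  4.24311191e-01  1.70415653e+00  2.54254762e-04
  1.00754788e+00  1.38732841e+00] [-2.54743919e-01 -4.17286170e+01 -1.78708684e+01 -1.28188538e-01
 -9.02221492e-02  6.42879750e-04]
(6103, array([573.7, -21.3]), array([48.4, 79.6]), 89.0, 'zmed', 0.0723, 'med', array([602.4, -19.5]))
180 [(np.int64(625), np.int64(1), np.int64(48)), (np.int64(625), np.int64(-6), np.int64(47)), (np.int64(625), np.int64(-12), np.int64(47)), (np.int64(625), np.int64(-22), np.int64(47)), (np.int64(625), np.int64(-33), np.int64(46)), (np.int64(626), np.int64(-42), np.int64(48))]
195 [(np.int64(619), np.int64(0), np.int64(54)), (np.int64(619), np.int64(-7), np.int64(55)), (np.int64(619), np.int64(-13), np.int64(54)), (np.int64(613), np.int64(-22), np.int64(26)), (np.int64(619), np.int64(-33), np.int64(54)), (np.int64(620), np.int64(-42), np.int64(55))]
210 [(np.int64(613), np.int64(-1), np.int64(61)), (np.int64(613), np.int64(-7), np.int64(59)), (np.int64(613), np.int64(
[... 1430 characters left out ...]
601), np.int64(-22), np.int64(108)), (np.int64(597), np.int64(-31), np.int64(102)), (np.int64(583), np.int64(-42), np.int64(73))]
300 [(np.int64(574), np.int64(-2), np.int64(73)), (np.int64(602), np.int64(-13), np.int64(120)), (np.int64(602), np.int64(-17), np.int64(121)), (np.int64(596), np.int64(-22), np.int64(109)), (np.int64(601), np.int64(-29), np.int64(119)), (np.int64(602), np.int64(-35), np.int64(120))]
315 [(np.int64(602), np.int64(-9), np.int64(129)), (np.int64(601), np.int64(-13), np.int64(128)), (np.int64(602), np.int64(-17), np.int64(129)), (np.int64(590), np.int64(-23), np.int64(109)), (np.int64(602), np.int64(-29), np.int64(128)), (np.int64(602), np.int64(-34), np.int64(129))]
```

View pics/w3c.png

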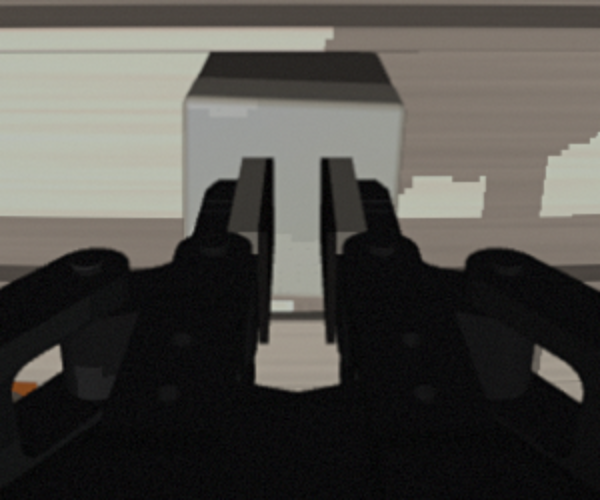

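Run:
```python
from h import *
s=manip.get_state();print(s["clock"],s["width"],s["gripper_force"],s["contact_force"],s["moment"])
d=manip.get_image("side");cv2.imwrite("pics/side4.png",cv2.cvtColor(d["image"],cv2.COLOR_RGB2BGR));W=cloud(d)
print("box",rect(W,(.588,-.02),.045,.069,.075))
p=pix(d,(.59,-.022,.08));print(p)
cv2.imwrite("pics/side4c.png",cv2.resize(d["image"][p[1]-60:p[1]+45,p[0]-60:p[0]+60,::-1],None,fx=5,fy=5,interpolation=cv2.INTER_CUBIC))
```

```text
4.55 0.00018770787524398713 3.546913200407289 [0.57084159 1.16572488 6.90983206] [0.05423656 0.02621867 0.00561795]
box (275, array([586.1, -22.5]), array([49.4, 48.4]), 89.6, 'zmed', 0.0721, 'med', array([578.7, -30.4]))
(275, 219)
```

View pics/side4c.png

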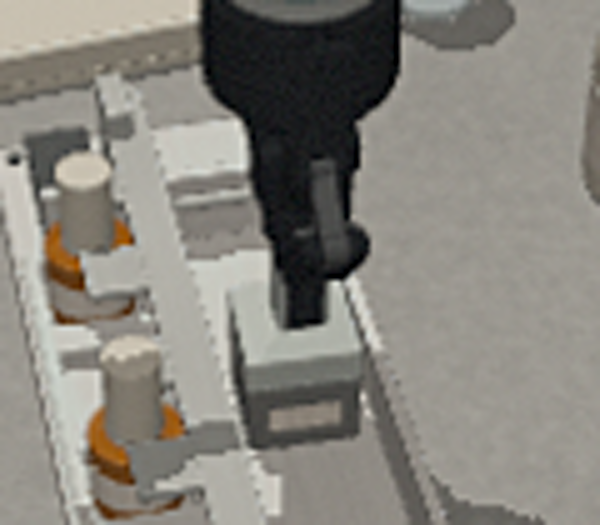

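{"op": "carry_out", "data": {
  "delta_pos": [
    [0,0,-0.05],
    [0,0,-0.1],
    [0,0,-0.15],
    [0,0,-0.15]
  ],
  "turn": [
    [0,0,0],
    [0,0,0],
    [0,0,0],
    [0,0,0]
  ],
  "claw": [1,1,1,1]
}}

```text
clock: 5.0
position: [0.5909, -0.0224, 0.1057]
ee_rot: [0.001, 1.0, 0.014, 0.004]
contact_force: [0.1, 0.1, 0.1]
width: -0.0002
gripper_force: 0.0
```

Run:
```python
from h import *
s=manip.get_state();print(s["position"],s["clock"],s["width"],s["gripper_force"],s["contact_force"])
d=manip.get_image("wrist");W=cloud(d)
print("box",rect(W,(.588,-.02),.035,.066,.15))
print("box",rect(W,(.588,-.02),.035,.067,.077))
m=(np.hypot(W[...,0]-.592,W[...,1]+.022)<.02)&(W[...,2]>.077); z=W[m][:,2]; print(len(z),np.sort(z)[:200:10].round(3))
d=manip.get_image("side");W=cloud(d)
print("box",rect(W,(.588,-.02),.035,.067,.077))
m=(np.hypot(W[...,0]-.59,W[...,1]+.022)<.02)&(W[...,2]>.079); z=W[m][:,2]; print(len(z),np.sort(z)[:200:10].round(3))
```

```text
[ 0.59092335 -0.02242233  0.10570905] 5.0 -0.00015525140326075942 0.0 [0.06247489 0.08157904 0.14472437]
box (5951, array([588.9, -21.8]), array([48.5, 47.7]), 89.3, 'zmed', 0.0725, 'med', array([596.2, -21.5]))
box (5193, array([588.9, -21.8]), array([48.5, 47.7]), 89.3, 'zmed', 0.0724, 'med', array([593.3, -20.9]))
17577 [0.136 0.136 0.137 0.137 0.138 0.138 0.139 0.139 0.139 0.14  0.14  0.14
 0.14  0.141 0.141 0.141 0.141 0.141 0.142 0.142]
box (409, array([586.1, -22.1]), array([48.7, 50.7]), 0.4, 'zmed', 0.0721, 'med', array([585.3, -23.7]))
216 [0.13  0.137 0.14  0.142 0.144 0.146 0.148 0.15  0.153 0.154 0.155 0.158
 0.16  0.162 0.17  0.178 0.188 0.198 0.201 0.206]
```

The reported TCP lies about 28 mm beyond the real finger tips: with the fingers shut, the tips measure z≈0.134 while the TCP reads 0.106, and they touched the box top at 0.0725 with the TCP at 0.045. I'll correct every height for this.

{"op": "carry_out", "data": {
  "delta_pos": [
    [0,0,0],
    [0,0,0],
    [0,0,0],
    [0,0,0],
    [-0.005,0,0.1],
    [-0.005,0,0.18],
    [-0.005,0,0.234],
    [-0.005,0,0.234],
    [-0.005,0,0.234]
  ],
  "turn": [
    [0,0,0],
    [0,0,0],
    [0,0,0],
    [0,0,0],
    [0,0,0],
    [0,0,0],
    [0,0,0],
    [0,0,0],
    [0,0,0]
  ],
  "claw": [-0.6,-0.6,-0.6,-0.6,-0.6,-0.6,-0.6,-0.6,-0.6]
}}

```text
clock: 6.0
position: [0.5865, -0.0221, 0.0083]
ee_rot: [-0.0, 1.0, 0.014, -0.0]
contact_force: [0.2, 0.9, 0.4]
width: 0.068
gripper_force: 0.0
```

{"op": "carry_out", "data": {
  "delta_pos": [
    [0,0,0],
    [0,0,0],
    [0,0,0],
    [0,0,0],
    [0,0,0]
  ],
  "turn": [
    [0,0,0],
    [0,0,0],
    [0,0,0],
    [0,0,0],
    [0,0,0]
  ],
  "claw": [1,1,1,1,1],
  "force": 30
}}

```text
clock: 6.5
position: [0.5878, -0.0223, 0.0101]
ee_rot: [0.0, 1.0, 0.014, 0.002]
contact_force: [-0.1, 0.1, 5.9]
width: 0.0475
gripper_force: 32.1
```

{"op": "carry_out", "data": {
  "delta_pos": [
    [0,0,-0.1],
    [0,0,-0.22],
    [0,0,-0.34],
    [-0.01,0.12,-0.375],
    [-0.02,0.24,-0.375],
    [-0.03,0.36,-0.375],
    [-0.04,0.48,-0.375],
    [-0.05,0.6,-0.375],
    [-0.05,0.7,-0.36],
    [-0.05,0.769,-0.3],
    [-0.05,0.769,-0.2],
    [-0.05,0.769,-0.2]
  ],
  "turn": [
    [0,0,0],
    [0,0,0],
    [0,0,0],
    [0,0,0],
    [0,0,0],
    [0,0,0],
    [0,0,0],
    [0,0,0],
    [0,0,0],
    [0,0,0],
    [0,0,0],
    [0,0,0]
  ],
  "claw": [1,1,1,1,1,1,1,1,1,1,1,1]
}}

```text
clock: 7.7
position: [0.5704, -0.3283, 0.0825]
ee_rot: [-0.004, 1.0, 0.013, -0.005]
contact_force: [-0.3, 0.2, -1.3]
width: 0.0478
gripper_force: 31.4
```

Run:
```python
from h import *
s=manip.get_state();print(s["position"],s["clock"],s["width"],s["gripper_force"],s["contact_force"])
d=manip.get_image("side");W=cloud(d)
print("tab",rect(W,(.481,-.305),.04,.07,.084)); print("blk",rect(W,(.481,-.305),.05,.033,.044))
x,y=s["position"][:2]
p=W[(abs(W[...,0]-x)<.05)&(abs(W[...,1]-y)<.06)&(W[...,2]>.02)]; print("bottom of held",np.sort(p[:,2])[:20].round(3))
```

```text
[ 0.57037703 -0.32829205  0.08254611] 7.7 0.047828972974177895 31.438497304916382 [-0.26621105  0.24307065 -1.28032851]
tab (202, array([ 481.7, -304.8]), array([31.7, 17.8]), 26.4, 'zmed', 0.0769, 'med', array([ 480.9, -306.2]))
blk (533, array([ 480.8, -304.4]), array([46.2, 58.1]), 23.9, 'zmed', 0.0378, 'med', array([ 479.8, -316.1]))
bottom of held [0.093 0.093 0.093 0.093 0.094 0.094 0.094 0.094 0.094 0.094 0.094 0.095
 0.095 0.095 0.095 0.095 0.095 0.095 0.095 0.095]
```

{"op": "carry_out", "data": {
  "delta_pos": [
    [0,0,0.08],
    [0,0,0.15],
    [0,0,0.2],
    [0,0,0.225],
    [0,0,0.236],
    [0,0,0.236],
    [0,0,0.236]
  ],
  "turn": [
    [0,0,0],
    [0,0,0],
    [0,0,0],
    [0,0,0],
    [0,0,0],
    [0,0,0],
    [0,0,0]
  ],
  "claw": [1,1,1,1,1,1,1]
}}

```text
clock: 8.45
position: [0.576, -0.3307, -0.0044]
ee_rot: [0.001, 1.0, 0.014, 0.001]
contact_force: [0.3, 0.5, -1.2]
width: 0.0477
gripper_force: 31.5
```

{"op": "carry_out", "data": {
  "delta_pos": [
    [0,0,0],
    [0,0,0],
    [0,0,0],
    [0,0,-0.1],
    [0,0,-0.2],
    [0,0,-0.32],
    [0,0,-0.4],
    [0,0,-0.4]
  ],
  "turn": [
    [0,0,0],
    [0,0,0],
    [0,0,0],
    [0,0,0],
    [0,0,0],
    [0,0,0],
    [0,0,0],
    [0,0,0]
  ],
  "claw": [-0.6,-0.6,-0.6,-0.6,-0.6,-0.6,-0.6,-0.6]
}}

```text
clock: 9.25
position: [0.5779, -0.3323, 0.1606]
ee_rot: [0.004, 1.0, 0.014, 0.005]
contact_force: [0.5, 0.3, 0.4]
width: 0.0685
gripper_force: 0.0
```

Run:
```python
from h import *
s=manip.get_state();print(s["position"],s["clock"],s["width"],s["qpos"])
d=manip.get_image("wrist");W=cloud(d)
print("vb",rect(W,(.571,-.33),.045,.045,.065))
print("tab",rect(W,(.481,-.305),.035,.07,.084)); print("blk",rect(W,(.481,-.305),.045,.033,.044))
print(rel((.481,-.3045,.15)))
```

```text
[ 0.57787417 -0.33232779  0.16058645] 9.25 0.06848366422321807 [-6.26238982e-01  4.30256886e-01  1.37518923e+00  7.50325801e-05
  1.32383266e+00  9.16800333e-01]
vb (3487, array([ 576.8, -332.2]), array([48. , 48.4]), 0.2, 'zmed', 0.0554, 'med', array([ 578.4, -331.9]))
tab (738, array([ 483. , -304.3]), array([30.4, 16.4]), 23.1, 'zmed', 0.0778, 'med', array([ 484.9, -304.5]))
blk (1885, array([ 482.5, -304.2]), array([47.6, 57. ]), 23.6, 'zmed', 0.038, 'med', array([ 490.9, -311.6]))
[-0.236 -0.073  0.017]
```

{"op": "carry_out", "data": {
  "delta_pos": [
    [-0.1,-0.03,0.02],
    [-0.22,-0.07,0.05],
    [-0.238,-0.077,0.1],
    [-0.238,-0.077,0.15],
    [-0.238,-0.077,0.15]
  ],
  "turn": [
    [0,0,-0.25],
    [0,0,-0.5],
    [0,0,-0.73],
    [0,0,-0.73],
    [0,0,-0.73]
  ],
  "claw": [-0.06,-0.06,-0.06,-0.06,-0.06]
}}

```text
clock: 9.8
position: [0.4755, -0.2996, 0.0902]
ee_rot: [-0.003, 0.979, 0.203, -0.003]
contact_force: [-1.1, 0.2, -0.4]
width: 0.0452
gripper_force: 0.0
```

Run:
```python
from h import *
d=manip.get_image("wrist");W=cloud(d)
s=manip.get_state();print(s["position"],s["clock"],s["width"],s["ee_rot"])
print("tab",rect(W,(.481,-.305),.035,.07,.084)); print("blk",rect(W,(.481,-.305),.045,.033,.044))
print(rel((.482,-.3043,.016)))
q=s["ee_rot"];M=R.from_quat([q[1],q[2],q[3],q[0]]).as_matrix();print(np.degrees(np.arctan2(M[1,0],M[0,0])))
```

```text
[ 0.47704608 -0.3007248   0.0917705 ] 9.85 0.04525576426893034 [-0.00207258  0.97911113  0.20330871 -0.00163561]
tab (1552, array([ 483. , -304.2]), array([30.1, 15.7]), 23.8, 'zmed', 0.0778, 'med', array([ 484.2, -303.6]))
blk (4169, array([ 482.6, -304.4]), array([45.7, 56.2]), 23.9, 'zmed', 0.0379, 'med', array([ 486.3, -298.9]))
[0.008 0.014 0.189]
23.46142363574036
```

{"op": "carry_out", "data": {
  "delta_pos": [
    [0.004,0.008,0.08],
    [0.004,0.008,0.15],
    [0.004,0.008,0.195],
    [0.004,0.008,0.195],
    [0.004,0.008,0.195],
    [0.004,0.008,0.195],
    [0.004,0.008,0.195],
    [0.004,0.008,0.195]
  ],
  "turn": [
    [0,0,0],
    [0,0,0],
    [0,0,0],
    [0,0,0],
    [0,0,0],
    [0,0,0],
    [0,0,0],
    [0,0,0]
  ],
  "claw": [-0.06,-0.06,-0.06,-0.06,1,1,1,1],
  "force": 60
}}

```text
clock: 10.65
position: [0.4826, -0.3049, 0.0172]
ee_rot: [0.001, 0.979, 0.204, 0.001]
contact_force: [0.8, 0.2, 2.6]
width: 0.0155
gripper_force: 61.2
```

{"op": "carry_out", "data": {
  "delta_pos": [
    [0,0,-0.1],
    [0,0,-0.2],
    [0,0,-0.3],
    [0,0,-0.42],
    [0,0,-0.42],
    [0,0,-0.42]
  ],
  "turn": [
    [0,0,0],
    [0,0,0],
    [0,0,0.2],
    [0,0,0.45],
    [0,0,0.73],
    [0,0,0.73]
  ],
  "claw": [1,1,1,1,1,1]
}}

```text
clock: 11.25
position: [0.4819, -0.3046, 0.1858]
ee_rot: [0.001, 1.0, 0.014, 0.001]
contact_force: [-0.7, 0.2, -2.9]
width: 0.0155
gripper_force: 60.7
```

Run:
```python
from h import *
s=manip.get_state();print(s["position"],s["clock"],s["width"],s["gripper_force"],s["ee_rot"])
th=.0276;C=np.array([.5594,.0124]);Rm=np.array([[np.cos(th),-np.sin(th)],[np.sin(th),np.cos(th)]])
for c in("scene","side"):
    d=manip.get_image(c);W=cloud(d);L=np.concatenate([(W[...,:2]-C)@Rm,W[...,2:]],-1)*1000
    for n,(x0,x1,y0,y1,z0,z1) in dict(stop=(-70,-20,80,170,34,42),lug=(-35,20,80,170,72,84),rib=(0,60,60,110,40,60),end=(-80,60,150,175,18,24),cap=(-70,-20,-100,90,95,102)).items():
        m=(L[...,0]>x0)&(L[...,0]<x1)&(L[...,1]>y0)&(L[...,1]<y1)&(L[...,2]>z0)&(L[...,2]<z1);p=L[m]
        print(c,n,len(p),[np.percentile(p[:,i],[3,50,97]).round(1) for i in range(3)] if len(p)>5 else 0)
    for q in("stop","slot","lug"):
        for r in manip.place_of(c,q)[:1]: print(q,((np.array(r["point"][:2])-C)@Rm*1000).round(1),r["point"][2],r["score"])
```

```text
[ 0.48193287 -0.30462645  0.18581772] 11.25 0.015451212590572437 60.67016243934631 [0.0011471  0.99990018 0.01402053 0.00131936]
scene stop 186 [array([-60. , -49.9, -30.4]), array([ 88.2, 134.3, 151.4]), array([34.9, 38.5, 41.2])]
scene lug 78 [array([-26.2, -18.6, -13.6]), array([107.5, 122.5, 136.4]), array([72.6, 78.1, 80.7])]
scene rib 139 [array([ 3.2, 30.3, 59.3]), array([74.6, 85. , 93.1]), array([41. , 52.3, 59.3])]
scene end 291 [array([-70.8,  -7.6,  50.7]), array([150.6, 158.3, 165. ]), array([18.3, 20.5, 23.4])]
scene cap 117 [array([-55. , -44.5, -34.5]), array([-77. ,  38.3,  56.8]), array([ 96.3,  98.6, 101.2])]
stop [-43.  120.8] 0.0368 0.71
slot [ -4.9 122.3] 0.0206 0.72
lug [-28.7 125. ] 0.0506 0.56
side stop 0 0
side lug 0 0
side rib 116 [array([30.8, 46.2, 59.7]), array([ 63.9,  79.9, 103.3]), array([42.7, 51.3, 58.4])]
side end 15 [array([46.1, 50.8, 56.4]), array([150.7, 155.1, 161.8]), array([19.2, 21.1, 23.2])]
side cap 0 0
stop [3.2 1.1] 0.0003 0.54
```

{"op": "carry_out", "data": {
  "delta_pos": [
    [0,-0.1,-0.02],
    [0.01,-0.21,-0.04],
    [0.02,-0.33,-0.04],
    [0.03,-0.45,-0.04],
    [0.04,-0.57,-0.04],
    [0.041,-0.69,-0.04],
    [0.041,-0.8,-0.04],
    [0.041,-0.887,-0.04],
    [0.041,-0.887,-0.04],
    [0.041,-0.887,-0.04],
    [0.041,-0.887,-0.04]
  ],
  "turn": [
    [0,0,0],
    [0,0,0],
    [0,0,0],
    [0,0,0],
    [0,0,0],
    [0,0,0],
    [0,0,0],
    [0,0,0],
    [0,0,0],
    [0,0,0],
    [0,0,0]
  ],
  "claw": [1,1,1,1,1,1,1,1,1,1,1]
}}

```text
clock: 12.75
position: [0.4882, 0.0499, 0.1997]
ee_rot: [0.0, 1.0, 0.014, -0.0]
contact_force: [0.1, 0.1, -2.4]
width: 0.0147
gripper_force: 60.7
```

```bash
cat >> h.py <<'E'
th=.0276;C=np.array([.5594,.0124]);Rm=np.array([[np.cos(th),-np.sin(th)],[np.sin(th),np.cos(th)]])
def loc(W): return np.concatenate([(W[...,:2]-C)@Rm,W[...,2:]],-1)*1000
def stat(L,n,x0,x1,y0,y1,z0,z1):
    m=(L[...,0]>x0)&(L[...,0]<x1)&(L[...,1]>y0)&(L[...,1]<y1)&(L[...,2]>z0)&(L[...,2]<z1);p=L[m]
    print(n,len(p),[np.percentile(p[:,i],[2,50,98]).round(1) for i in range(3)] if len(p)>5 else 0)
E
python3 - <<'E'
from h import *
s=manip.get_state();print(s["position"],s["clock"],s["width"],s["gripper_force"])
print("tcp local",loc(np.array(s["position"])))
d=shot("wrist","w5.png");W=cloud(d);L=loc(W);np.save("L5.npy",L)
stat(L,"stop",-75,-27,85,165,35,41);stat(L,"lug",-35,10,95,150,75,82);stat(L,"lugface",-35,10,110,135,45,72);stat(L,"bar",-35,30,-60,90,62,69);stat(L,"cap4",-70,-20,20,70,95,101)
E
```

```text
[0.48821229 0.04994649 0.19973315] 12.75 0.014741124901854382 60.71780204772949
tcp local [-70.12444494  39.49672379 199.73314594]
stop 2005 [array([-59.6, -44.7, -30.4]), array([ 91.7, 120.7, 149.8]), array([36.3, 37.9, 39.4])]
lug 514 [array([-25.4, -19.7, -14.1]), array([106.8, 120.6, 135.4]), array([76.3, 77.8, 79.3])]
lugface 277 [array([-14.4, -10.3,  -6.8]), array([110.6, 123.3, 134.7]), array([64.4, 65.9, 67.2])]
bar 5057 [array([-34. , -18.3,  -6.7]), array([-56.2,  15.4,  86.3]), array([64.5, 65.9, 67.4])]
cap4 713 [array([-56.2, -45.1, -35. ]), array([35.6, 46.3, 56.4]), array([96.4, 98.1, 99.5])]
```

View pics/w5.png

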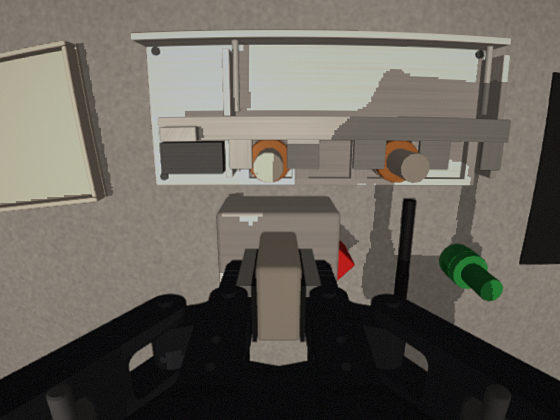

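Run:
```python
from h import *
L=np.load("L5.npy")
for z0,z1 in((182,190),(214,219),(219,224),(224,229),(258,266)): stat(L,(z0,z1),-130,-20,0,90,z0,z1)
m=(abs(L[...,1]-40)<40)&(L[...,2]>216)&(L[...,2]<226)&(L[...,0]>-110)&(L[...,0]<-20)
print(cv2.minAreaRect(L[m][:,:2].astype(np.float32)))
m=(abs(L[...,1]-40)<40)&(L[...,2]>188)&(L[...,2]<216)&(L[...,0]>-60)&(L[...,0]<-20);p=L[m];print("front",len(p),np.polyfit(p[:,1]-40,p[:,0],1),np.polyfit(p[:,2]-203,p[:,0],1) )
```

```text
(182, 190) 72 [array([-47.4, -47. , -46.4]), array([11.8, 38.9, 64.3]), array([188.1, 189.4, 190. ])]
(214, 219) 509 [array([-73. , -46.5, -46.1]), array([11.2, 38.7, 66.6]), array([214.2, 217.5, 219. ])]
(219, 224) 4502 [array([-73.2, -54.9, -46.8]), array([12. , 39.6, 65.6]), array([219.2, 220.4, 221.8])]
(224, 229) 141 [array([-55.7, -54.5, -54. ]), array([31.3, 38.7, 46.1]), array([224.1, 226.6, 228.8])]
(258, 266) 4376 [array([-82.7, -66.3, -54.7]), array([27.6, 38.8, 49.8]), array([258.7, 260.6, 265.1])]
((-63.47887420654297, 38.84291458129883), (35.25336456298828, 56.327152252197266), 0.3730097711086273)
front 1459 [ 8.18507353e-04 -4.66059844e+01] [ 1.75313758e-02 -4.66135836e+01]
```

{"op": "carry_out", "data": {
  "delta_pos": [
    [0.02,-0.1,0],
    [0.039,-0.2055,0.05],
    [0.039,-0.2055,0.15],
    [0.039,-0.2055,0.25],
    [0.039,-0.2055,0.31],
    [0.039,-0.2055,0.34],
    [0.039,-0.2055,0.3575],
    [0.039,-0.2055,0.3575],
    [0.039,-0.2055,0.3575]
  ],
  "turn": [
    [0,0,0],
    [0,0,0],
    [0,0,0],
    [0,0,0],
    [0,0,0],
    [0,0,0],
    [0,0,0],
    [0,0,0],
    [0,0,0]
  ],
  "claw": [1,1,1,1,1,1,1,1,1]
}}

```text
clock: 13.7
position: [0.5028, 0.1332, 0.0581]
ee_rot: [-0.0, 1.0, 0.014, 0.001]
contact_force: [0.1, -0.1, -2.1]
width: 0.0152
gripper_force: 60.7
```

Run:
```python
from h import *
s=manip.get_state();print(s["contact_force"],loc(np.array(s["position"])),s["gripper_force"])
d=manip.get_image("wrist");L=loc(cloud(d))
stat(L,"front?",-40,-20,95,150,46,74);stat(L,"block",-90,-20,85,160,74,80);stat(L,"tab",-90,-20,100,140,112,124);stat(L,"lug",-28,30,105,137,76,82)
```

```text
[ 0.05260701 -0.10027017 -2.06098448] [-53.27499366 122.32816856  58.07903614] 60.6646728515625
front? 1286 [array([-30.3, -29.6, -20.5]), array([ 95.5, 116.3, 147.5]), array([50.5, 66.1, 73.7])]
block 5601 [array([-56. , -35.9, -20.7]), array([ 94.8, 121.9, 148.5]), array([75.6, 78.6, 79.8])]
tab 4855 [array([-65.9, -48. , -37.6]), array([108.3, 121.5, 134.2]), array([112.8, 118.8, 123.4])]
lug 1759 [array([-25.3, -19.8, -14.4]), array([107.1, 121.5, 135.5]), array([76.5, 78. , 79.2])]
```

{"op": "carry_out", "data": {
  "delta_pos": [
    [0.02,0,0.002],
    [0.04,0,0.003],
    [0.06,0,0.003],
    [0.08,0,0.003],
    [0.1,0,0.003],
    [0.115,0,0.003],
    [0.123,0,0.003],
    [0.123,0,0.003],
    [0.123,0,0.003]
  ],
  "turn": [
    [0,0,0],
    [0,0,0],
    [0,0,0],
    [0,0,0],
    [0,0,0],
    [0,0,0],
    [0,0,0],
    [0,0,0],
    [0,0,0]
  ],
  "claw": [1,1,1,1,1,1,1,1,1]
}}

```text
clock: 14.65
position: [0.5478, 0.1348, 0.0551]
ee_rot: [0.0, 1.0, 0.014, -0.003]
contact_force: [-8.2, -0.2, 2.1]
width: 0.0155
gripper_force: 61.3
```

Run:
```python
from h import *
s=manip.get_state();print(s["contact_force"],loc(np.array(s["position"])),s["gripper_force"],s["ee_rot"])
d=manip.get_image("wrist");L=loc(cloud(d))
stat(L,"front?",0,40,95,150,46,72);stat(L,"block",-40,40,85,160,74,77.2);stat(L,"tab",-40,40,100,140,112,124);stat(L,"lug",10,50,105,137,75,82);stat(L,"bar",-10,60,-60,80,63,69)
```

```text
[-8.23129661 -0.23360463  2.06690874] [ -8.2155621  122.62961843  55.10687918] 61.279542446136475 [ 1.62270264e-04  9.99897418e-01  1.39155191e-02 -3.38893630e-03]
front? 3086 [array([14.9, 28.7, 35.1]), array([ 95.6, 116.4, 146.4]), array([57.1, 66. , 70.8])]
block 4705 [array([-11.1,   7.5,  26.8]), array([ 95.2, 122.7, 148.8]), array([74.3, 75.7, 77.1])]
tab 4686 [array([-20.2,  -3.2,   7.9]), array([109.3, 121.9, 134.1]), array([112.8, 115.9, 122.4])]
lug 2500 [array([10.4, 19.7, 27.1]), array([106.7, 121.4, 135.7]), array([75.2, 77.6, 79.1])]
bar 12312 [array([-8.1, 20.1, 35. ]), array([-13.8,  31.1,  78.6]), array([64.5, 66. , 67.3])]
```

{"op": "carry_out", "data": {
  "delta_pos": [
    [0.006,0,0],
    [0.011,0,0],
    [0.011,0,0],
    [0.011,0,0]
  ],
  "turn": [
    [0,0,0],
    [0,0,0],
    [0,0,0],
    [0,0,0]
  ],
  "claw": [1,1,1,1]
}}

```text
clock: 15.1
position: [0.5518, 0.1349, 0.0551]
ee_rot: [0.0, 1.0, 0.014, -0.004]
contact_force: [-9.2, 0.5, 2.7]
width: 0.0151
gripper_force: 61.3
```

Run:
```python
from h import *
s=manip.get_state();print(s["contact_force"],loc(np.array(s["position"])),s["ee_rot"])
d=manip.get_image("wrist");L=loc(cloud(d))
m=(abs(L[...,1]-121)<25)&(L[...,2]>48)&(L[...,2]<72)&(L[...,0]>0)&(L[...,0]<24)
stat(L,"tab",-40,40,100,140,112,124);stat(L,"lug",12,50,109,133,76.5,82)
```

```text
[-9.21833137  0.46479     2.72421262] [ -4.24024519 122.66589314  55.08475239] [ 1.79124796e-04  9.99895837e-01  1.39434228e-02 -3.72348944e-03]
tab 4683 [array([-16.2,   0.7,  11.8]), array([109. , 121.9, 134. ]), array([112.9, 115.9, 122.6])]
lug 1482 [array([15.4, 25.3, 30.9]), array([109.6, 121. , 132.5]), array([76.6, 77.9, 79.2])]
```

{"op": "carry_out", "data": {
  "delta_pos": [
    [0,0,0.012],
    [0,0,0.025],
    [0,0,0.035],
    [0,0,0.045],
    [0,0,0.05],
    [0,0,0.052],
    [0,0,0.052],
    [0,0,0.052]
  ],
  "turn": [
    [0,0,0],
    [0,0,0],
    [0,0,0],
    [0,0,0],
    [0,0,0],
    [0,0,0],
    [0,0,0],
    [0,0,0]
  ],
  "claw": [1,1,1,1,1,1,1,1]
}}

```text
clock: 15.95
position: [0.5514, 0.1348, 0.0345]
ee_rot: [0.0, 1.0, 0.014, -0.004]
contact_force: [-9.5, -0.8, 4.6]
width: 0.0152
gripper_force: 61.7
```

Run:
```python
from h import *
s=manip.get_state();print(s["contact_force"],loc(np.array(s["position"])),s["ee_rot"])
d=manip.get_image("wrist");L=loc(cloud(d))
stat(L,"tab",-40,40,100,140,88,99);stat(L,"blk",-40,13,95,150,52,59)
```

```text
[-9.53126342 -0.79235787  4.6202172 ] [ -4.65251964 122.60002098  34.4664165 ] [ 2.70619540e-04  9.99894537e-01  1.39605080e-02 -3.99315900e-03]
tab 4491 [array([-16.6,   1.9,  11.6]), array([108.2, 121.5, 134.5]), array([88.8, 95.1, 98.8])]
blk 2614 [array([-9. ,  5.7, 12.4]), array([ 95.5, 129.6, 149.1]), array([53.7, 55.1, 57. ])]
```

{"op": "carry_out", "data": {
  "delta_pos": [
    [-0.006,0,0],
    [-0.011,0,0],
    [-0.011,0,0],
    [-0.011,0,0],
    [-0.011,0,0],
    [-0.011,0,0],
    [-0.011,0,-0.08],
    [-0.011,0,-0.16],
    [-0.011,0,-0.26],
    [-0.011,0,-0.36],
    [-0.011,0,-0.36]
  ],
  "turn": [
    [0,0,0],
    [0,0,0],
    [0,0,0],
    [0,0,0],
    [0,0,0],
    [0,0,0],
    [0,0,0],
    [0,0,0],
    [0,0,0],
    [0,0,0],
    [0,0,0]
  ],
  "claw": [1,1,1,-0.1,-0.1,-0.1,-0.1,-0.1,-0.1,-0.1,-0.1]
}}

```text
clock: 17.1
position: [0.5557, 0.1354, 0.1856]
ee_rot: [-0.001, 1.0, 0.014, 0.007]
contact_force: [0.2, -0.0, -0.1]
width: 0.0471
gripper_force: 0.0
```

Run:
```python
from h import *
s=manip.get_state();print(s["contact_force"],loc(np.array(s["position"])),s["position"],s["width"])
d=manip.get_image("wrist");L=loc(cloud(d))
stat(L,"tab",-40,40,100,140,88,99);stat(L,"blk",-40,14,90,155,51,59);stat(L,"lug",10,50,105,137,76,82);stat(L,"cap4",-70,-20,20,70,95,101);stat(L,"bar",-34,60,-60,90,63,69)
```

```text
[ 0.22727946 -0.0153742  -0.10010989] [ -0.31690019 123.01655128 185.60823989] [0.55568839 0.13536095 0.18560824] 0.04709216034847383
tab 796 [array([-20.7,  -5.7,   8. ]), array([113.8, 121.5, 129.3]), array([91.8, 94.8, 96.1])]
blk 2089 [array([-28.4,  -6.2,  12. ]), array([ 94.3, 122.3, 148.5]), array([53.4, 55. , 56.5])]
lug 564 [array([15.7, 21.4, 27. ]), array([106.4, 121.1, 135.8]), array([76.5, 78. , 79.4])]
cap4 564 [array([-54.8, -43.1, -33.9]), array([36.7, 45.9, 57.8]), array([95.8, 98.1, 99.4])]
bar 6764 [array([-8.6, 19.6, 35.3]), array([-54.8,  16. ,  85.4]), array([64.4, 66.1, 67.5])]
```

{"op": "carry_out", "data": {
  "delta_pos": [
    [-0.04,0.08,0.02],
    [-0.101,0.19,0.05],
    [-0.101,0.19,0.1],
    [-0.101,0.19,0.17],
    [-0.101,0.19,0.195],
    [-0.101,0.19,0.195]
  ],
  "turn": [
    [0,0,0],
    [0,0,0],
    [0,0,0],
    [0,0,0],
    [0,0,0],
    [0,0,0]
  ],
  "claw": [-0.1,-0.1,-0.1,-0.1,-0.1,-0.1]
}}

```text
clock: 17.75
position: [0.5107, 0.0577, 0.0987]
ee_rot: [-0.0, 1.0, 0.014, -0.002]
contact_force: [0.2, -0.3, 0.1]
width: 0.0472
gripper_force: 0.0
```

Run:
```python
from h import *
d=manip.get_image("wrist");L=loc(cloud(d))
s=manip.get_state();print(loc(np.array(s["position"])),s["position"],s["width"])
stat(L,"cap4",-70,-20,20,70,95,101)
```

```text
[-46.17976163  46.76385079 100.08469283] [0.51194731 0.05787164 0.10008469] 0.046965325744755836
cap4 1549 [array([-55.2, -44.2, -33.8]), array([36. , 46.4, 57.1]), array([96.3, 97.9, 99.1])]
```

{"op": "carry_out", "data": {
  "delta_pos": [
    [0,0,0.08],
    [0,0,0.14],
    [0,0,0.158],
    [0,0,0.158],
    [0,0,0.158],
    [0,0,0.158],
    [0,0,0.158],
    [0,0,0.158]
  ],
  "turn": [
    [0,0,0],
    [0,0,0],
    [0,0,0],
    [0,0,0],
    [0,0,0],
    [0,0,0],
    [0,0,0],
    [0,0,0]
  ],
  "claw": [-0.1,-0.1,-0.1,-0.1,1,1,1,1],
  "force": 30
}}

```text
clock: 18.6
position: [0.5138, 0.0578, 0.0391]
ee_rot: [0.0, 1.0, 0.014, 0.002]
contact_force: [0.7, -0.1, 6.6]
width: 0.0231
gripper_force: 31.2
```

{"op": "carry_out", "data": {
  "delta_pos": [
    [0,0,-0.05],
    [0,0,-0.12],
    [0,0,-0.22],
    [0,0,-0.3],
    [0,0,-0.32],
    [0,0,-0.32]
  ],
  "turn": [
    [0,0,0],
    [0,0,0],
    [0,0,0],
    [0,0,0],
    [0,0,0],
    [0,0,0]
  ],
  "claw": [1,1,1,1,1,1]
}}

```text
clock: 19.2
position: [0.5128, 0.0577, 0.1667]
ee_rot: [0.0, 1.0, 0.014, 0.001]
contact_force: [0.7, -0.4, -1.1]
width: 0.0229
gripper_force: 30.6
```

Run:
```python
from h import *
d=manip.get_image("wrist");W=cloud(d)
s=manip.get_state();print(s["position"],s["width"],s["gripper_force"],s["ee_rot"])
W2=cloud(manip.get_image("scene"));print("tray",rect(W2,(.53,.327),.13,.02,.03))
for t in((.499,.322),(.563,.33)): print(rel((*t,.165)),rel((*t,.023)))
stat(loc(W),"latch lug",10,50,105,137,76,82)
```

```text
[0.51165275 0.05771292 0.1651487 ] 0.023116087198099617 30.600873827934265 [-5.16117040e-06  9.99903846e-01  1.38620724e-02 -3.75862359e-04]
tray (760, array([532., 327.]), array([163. , 161.7]), 7.7, 'zmed', 0.0243, 'med', array([541.7, 330.9]))
[-0.012 -0.661 -0.002] [-0.011 -0.661  0.353]
[ 0.149 -0.677 -0.002] [ 0.15  -0.677  0.353]
latch lug 690 [array([15.9, 21.6, 27.2]), array([106.3, 120.5, 135.2]), array([76.4, 77.9, 79.2])]
```

{"op": "carry_out", "data": {
  "delta_pos": [
    [0,-0.06,0],
    [0,-0.16,0],
    [0,-0.27,0],
    [-0.005,-0.38,0],
    [-0.01,-0.48,0],
    [-0.012,-0.57,0],
    [-0.012,-0.63,0],
    [-0.012,-0.661,0.03],
    [-0.012,-0.661,0.1],
    [-0.012,-0.661,0.2],
    [-0.012,-0.661,0.27],
    [-0.012,-0.661,0.27]
  ],
  "turn": [
    [0,0,0],
    [0,0,0],
    [0,0,0],
    [0,0,0],
    [0,0,0],
    [0,0,0],
    [0,0,0],
    [0,0,0],
    [0,0,0],
    [0,0,0],
    [0,0,0],
    [0,0,0]
  ],
  "claw": [1,1,1,1,1,1,1,1,1,1,1,1]
}}

```text
clock: 20.5
position: [0.4953, 0.3186, 0.0514]
ee_rot: [0.003, 1.0, 0.014, -0.006]
contact_force: [-0.4, -0.5, -1.2]
width: 0.023
gripper_force: 30.5
```

{"op": "carry_out", "data": {
  "delta_pos": [
    [0,0,0.03],
    [0,0,0.06],
    [0,0,0.075],
    [0,0,0.08],
    [0,0,0.08],
    [0,0,0.08]
  ],
  "turn": [
    [0,0,0],
    [0,0,0],
    [0,0,0],
    [0,0,0],
    [0,0,0],
    [0,0,0]
  ],
  "claw": [1,1,1,1,1,1]
}}

```text
clock: 21.1
position: [0.5007, 0.3221, 0.0264]
ee_rot: [-0.0, 1.0, 0.014, 0.001]
contact_force: [0.6, 0.3, -1.4]
width: 0.0231
gripper_force: 30.5
```

{"op": "carry_out", "data": {
  "delta_pos": [
    [0,0,0.004],
    [0,0,0.006],
    [0,0,0.006],
    [0,0,0.006],
    [0,0,0.006],
    [0,0,0.006],
    [0,0,-0.06],
    [0,0,-0.15],
    [0,0,-0.25],
    [0,0,-0.34],
    [0,0,-0.34],
    [0,0,-0.34]
  ],
  "turn": [
    [0,0,0],
    [0,0,0],
    [0,0,0],
    [0,0,0],
    [0,0,0],
    [0,0,0],
    [0,0,0],
    [0,0,0],
    [0,0,0],
    [0,0,0],
    [0,0,0],
    [0,0,0]
  ],
  "claw": [1,1,1,-0.1,-0.1,-0.1,-0.1,-0.1,-0.1,-0.1,-0.1,-0.1]
}}

```text
clock: 22.3
position: [0.5005, 0.322, 0.1624]
ee_rot: [-0.0, 1.0, 0.014, 0.001]
contact_force: [-0.0, -1.1, 0.5]
width: 0.0469
gripper_force: 0.0
```

Run:
```python
from h import *
s=manip.get_state();print(s["position"],s["width"])
d=manip.get_image("wrist");W=cloud(d);print("jar4",rect(W,(.499,.322),.03,.076,.09))
j2=C+Rm@np.array([-.0447,-.0692]);print(j2,rel((*j2,.10)))
```

```text
[0.50045167 0.32202271 0.1624305 ] 0.04687247960218687
jar4 (794, array([500.4, 321.3]), array([22.6, 22.3]), 0.6, 'zmed', 0.0828, 'med', array([501.2, 321.2]))
[ 0.5166267  -0.05800721] [0.016 0.95  0.153]
```

{"op": "carry_out", "data": {
  "delta_pos": [
    [0,0.1,0],
    [0,0.22,0],
    [0.005,0.34,0],
    [0.01,0.46,0],
    [0.016,0.58,0],
    [0.016,0.7,0],
    [0.016,0.82,0.02],
    [0.016,0.9,0.06],
    [0.016,0.95,0.12],
    [0.016,0.95,0.153],
    [0.016,0.95,0.153],
    [0.016,0.95,0.153]
  ],
  "turn": [
    [0,0,0],
    [0,0,0],
    [0,0,0],
    [0,0,0],
    [0,0,0],
    [0,0,0],
    [0,0,0],
    [0,0,0],
    [0,0,0],
    [0,0,0],
    [0,0,0],
    [0,0,0]
  ],
  "claw": [-0.1,-0.1,-0.1,-0.1,-0.1,-0.1,-0.1,-0.1,-0.1,-0.1,-0.1,-0.1]
}}

```text
clock: 23.55
position: [0.5162, -0.0575, 0.0994]
ee_rot: [-0.0, 1.0, 0.014, -0.001]
contact_force: [-0.2, 0.1, 0.4]
width: 0.0468
gripper_force: 0.0
```

Run:
```python
from h import *
d=manip.get_image("wrist");L=loc(cloud(d))
s=manip.get_state();print(loc(np.array(s["position"])),s["position"],s["width"])
stat(L,"cap2",-70,-20,-100,-40,95,101)
```

```text
[-44.38271518 -68.61062631 100.17579504] [ 0.5169276 -0.0574093  0.1001758] 0.047047729777586145
cap2 1531 [array([-55.2, -44.1, -33.8]), array([-79.9, -69.5, -59. ]), array([96.1, 97.9, 99.2])]
```

{"op": "carry_out", "data": {
  "delta_pos": [
    [0,0.002,0.08],
    [0,0.002,0.14],
    [0,0.002,0.155],
    [0,0.002,0.155],
    [0,0.002,0.155],
    [0,0.002,0.155],
    [0,0.002,0.155],
    [0,0.002,0.155]
  ],
  "turn": [
    [0,0,0],
    [0,0,0],
    [0,0,0],
    [0,0,0],
    [0,0,0],
    [0,0,0],
    [0,0,0],
    [0,0,0]
  ],
  "claw": [-0.1,-0.1,-0.1,-0.1,1,1,1,1],
  "force": 30
}}

```text
clock: 24.4
position: [0.5184, -0.0587, 0.0399]
ee_rot: [0.0, 1.0, 0.014, 0.002]
contact_force: [0.7, 1.1, 6.6]
width: 0.0236
gripper_force: 31.5
```

{"op": "carry_out", "data": {
  "delta_pos": [
    [0,0,-0.05],
    [0,0,-0.12],
    [0,0,-0.22],
    [0,0,-0.3],
    [0,0,-0.32],
    [0,0,-0.32],
    [0,0,-0.32]
  ],
  "turn": [
    [0,0,0],
    [0,0,0],
    [0,0,0],
    [0,0,0],
    [0,0,0],
    [0,0,0],
    [0,0,0]
  ],
  "claw": [1,1,1,1,1,1,1]
}}

```text
clock: 25.1
position: [0.5159, -0.0584, 0.165]
ee_rot: [-0.0, 1.0, 0.014, -0.001]
contact_force: [-0.6, 0.4, -1.4]
width: 0.023
gripper_force: 30.9
```

Run:
```python
from h import *
s=manip.get_state();print(s["position"],s["width"],s["gripper_force"]);print(rel((.563,.330,.1665)))
d=manip.get_image("side");W=cloud(d);print(rect(W,(.5,.322),.03,.07,.09));stat(loc(W),"lug",-30,40,105,137,73,82)
```

```text
[ 0.51585618 -0.05836757  0.16500548] 0.02301743190839638 30.906341671943665
[ 0.145 -0.967 -0.003]
(39, array([493.8, 318.2]), array([11.3, 25.9]), 11.8, 'zmed', 0.0795, 'med', array([494.2, 314.5]))
lug 51 [array([13.5, 19.1, 25.1]), array([106.7, 119.8, 135.5]), array([73.7, 76.9, 79.2])]
```

{"op": "carry_out", "data": {
  "delta_pos": [
    [0.02,-0.06,0],
    [0.04,-0.16,0],
    [0.06,-0.28,0],
    [0.08,-0.4,0],
    [0.1,-0.52,0],
    [0.12,-0.64,0],
    [0.13,-0.76,0],
    [0.14,-0.86,0],
    [0.145,-0.93,0],
    [0.145,-0.967,0],
    [0.145,-0.967,0],
    [0.145,-0.967,0]
  ],
  "turn": [
    [0,0,0],
    [0,0,0],
    [0,0,0],
    [0,0,0],
    [0,0,0],
    [0,0,0],
    [0,0,0],
    [0,0,0],
    [0,0,0],
    [0,0,0],
    [0,0,0],
    [0,0,0]
  ],
  "claw": [1,1,1,1,1,1,1,1,1,1,1,1]
}}

```text
clock: 26.35
position: [0.5638, 0.3282, 0.1654]
ee_rot: [0.001, 1.0, 0.014, -0.001]
contact_force: [0.1, -0.8, -1.3]
width: 0.0232
gripper_force: 30.8
```

{"op": "carry_out", "data": {
  "delta_pos": [
    [0,0,0.06],
    [0,0,0.15],
    [0,0,0.24],
    [0,0,0.3],
    [0,0,0.335],
    [0,0,0.35],
    [0,0,0.355],
    [0,0,0.355],
    [0,0,0.355],
    [0,0,0.355]
  ],
  "turn": [
    [0,0,0],
    [0,0,0],
    [0,0,0],
    [0,0,0],
    [0,0,0],
    [0,0,0],
    [0,0,0],
    [0,0,0],
    [0,0,0],
    [0,0,0]
  ],
  "claw": [1,1,1,1,1,1,1,1,1,1]
}}

```text
clock: 27.35
position: [0.5651, 0.3301, 0.0257]
ee_rot: [-0.0, 1.0, 0.014, 0.001]
contact_force: [0.2, 0.0, -0.9]
width: 0.0236
gripper_force: 30.8
```

{"op": "carry_out", "data": {
  "delta_pos": [
    [0,0,0.003],
    [0,0,0.003],
    [0,0,0.003],
    [0,0,0.003],
    [0,0,0.003],
    [0,0,-0.06],
    [0,0,-0.15],
    [0,0,-0.25],
    [0,0,-0.34],
    [0,0,-0.34],
    [0,0,-0.34]
  ],
  "turn": [
    [0,0,0],
    [0,0,0],
    [0,0,0],
    [0,0,0],
    [0,0,0],
    [0,0,0],
    [0,0,0],
    [0,0,0],
    [0,0,0],
    [0,0,0],
    [0,0,0]
  ],
  "claw": [1,1,-0.1,-0.1,-0.1,-0.1,-0.1,-0.1,-0.1,-0.1,-0.1]
}}

```text
clock: 28.45
position: [0.5647, 0.3298, 0.1613]
ee_rot: [-0.0, 1.0, 0.014, 0.001]
contact_force: [-0.5, -0.8, 0.4]
width: 0.047
gripper_force: 0.0
```

Run:
```python
from h import *
d=manip.get_image("wrist");W=cloud(d);s=manip.get_state()
print(s["position"],s["width"]);print("jar4",rect(W,(.5,.322),.03,.076,.09),"jar2",rect(W,(.564,.33),.03,.076,.09))
d=manip.get_image("side");W=cloud(d);L=loc(W);stat(L,"tab",-40,40,100,140,88,99);stat(L,"lug",-30,40,105,137,73,82);print("vb",rect(W,(.577,-.332),.05,.05,.06))
for q in("jar1_center","jar3_center"): print(q,[(np.round(r["point"],3),round(r["score"],2)) for r in manip.place_of("side",q)[:4]])
p=C+Rm@np.array([-.0070,.1215]);print(p,rel((*p,.1)))
cv2.imwrite("pics/side6.png",cv2.resize(d["image"][120:380,150:410,::-1],None,fx=2.2,fy=2.2))
```

```text
[0.56378356 0.32937898 0.15978423] 0.046456056428254656
jar4 (742, array([500.9, 321.3]), array([23.7, 23. ]), 1.5, 'zmed', 0.0829, 'med', array([502.3, 321.4])) jar2 (816, array([563.9, 329.4]), array([23.2, 22.8]), 1.9, 'zmed', 0.0829, 'med', array([564.4, 329.3]))
tab 89 [array([-24. ,  -9.8,   4.5]), array([112.7, 117.7, 130.9]), array([88.3, 94. , 96.8])]
lug 99 [array([-24.6,  13.2,  24.7]), array([107.1, 115.8, 134.5]), array([73.3, 77.5, 81.6])]
vb (821, array([ 574.5, -331.6]), array([49.1, 50.2]), 0.9, 'zmed', 0.055, 'med', array([ 574.2, -334.2]))
jar1_center [(array([ 0.506, -0.319, -0.001]), 0.23)]
jar3_center []
[0.54904969 0.13366055] [-0.049  0.487  0.147]
```

View pics/side6.png

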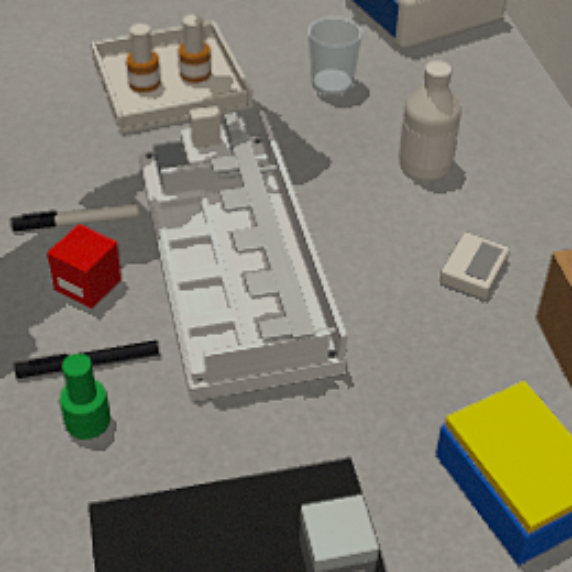

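Both jars (top left, about (143,60) and (195,50)) stand in the tray. The four pockets are empty, the prop still holds the latch open, and the vial box is on the mat. Next I take the prop out.

{"op": "carry_out", "data": {
  "delta_pos": [
    [-0.01,0.1,0],
    [-0.03,0.22,0],
    [-0.049,0.34,0],
    [-0.049,0.44,0.02],
    [-0.049,0.487,0.08],
    [-0.049,0.487,0.147],
    [-0.049,0.487,0.147],
    [-0.049,0.487,0.147]
  ],
  "turn": [
    [0,0,0],
    [0,0,0],
    [0,0,0],
    [0,0,0],
    [0,0,0],
    [0,0,0],
    [0,0,0],
    [0,0,0]
  ],
  "claw": [-0.1,-0.1,-0.1,-0.1,-0.1,-0.1,-0.1,-0.1]
}}

```text
clock: 29.45
position: [0.5497, 0.1345, 0.101]
ee_rot: [0.0, 1.0, 0.014, -0.001]
contact_force: [0.5, -0.5, -0.5]
width: 0.047
gripper_force: 0.0
```

Run:
```python
from h import *
d=manip.get_image("wrist");L=loc(cloud(d));s=manip.get_state()
print(loc(np.array(s["position"])),s["width"],s["contact_force"]);stat(L,"tab",-40,40,100,140,88,99)
```

```text
[ -5.39173964 122.60819408 101.98287882] 0.04702915459212518 [-0.08709056  0.15104694 -0.1170918 ]
tab 1600 [array([-20.5,  -5.1,   8.1]), array([114. , 121.5, 129.1]), array([90.6, 94.8, 96.1])]
```

{"op": "carry_out", "data": {
  "delta_pos": [
    [-0.002,0.002,0.08],
    [-0.002,0.002,0.14],
    [-0.002,0.002,0.165],
    [-0.002,0.002,0.165],
    [-0.002,0.002,0.165],
    [-0.002,0.002,0.165],
    [-0.002,0.002,0.165],
    [-0.002,0.002,0.165]
  ],
  "turn": [
    [0,0,0],
    [0,0,0],
    [0,0,0],
    [0,0,0],
    [0,0,0],
    [0,0,0],
    [0,0,0],
    [0,0,0]
  ],
  "claw": [-0.1,-0.1,-0.1,-0.1,1,1,1,1],
  "force": 60
}}

```text
clock: 30.3
position: [0.5508, 0.1344, 0.0373]
ee_rot: [-0.001, 1.0, 0.014, 0.002]
contact_force: [-0.2, 3.5, 6.7]
width: 0.0152
gripper_force: 60.2
```

{"op": "carry_out", "data": {
  "delta_pos": [
    [0.005,0,-0.03],
    [0.005,0,-0.07],
    [0.005,0,-0.12],
    [0.005,0,-0.18],
    [0.005,0,-0.26],
    [0.005,0,-0.34],
    [0.005,0,-0.38],
    [0.005,0,-0.38]
  ],
  "turn": [
    [0,0,0],
    [0,0,0],
    [0,0,0],
    [0,0,0],
    [0,0,0],
    [0,0,0],
    [0,0,0],
    [0,0,0]
  ],
  "claw": [1,1,1,1,1,1,1,1]
}}

```text
clock: 31.1
position: [0.5528, 0.1332, 0.191]
ee_rot: [0.0, 1.0, 0.014, 0.003]
contact_force: [0.8, 0.2, -1.8]
width: 0.0148
gripper_force: 60.7
```

Run:
```python
from h import *
d=manip.get_image("wrist");L=loc(cloud(d));s=manip.get_state();l=loc(np.array(s["position"]))
print(s["position"],l,s["width"],s["gripper_force"])
stat(L,"tab",l[0]-40,l[0]+40,100,140,l[2]+54,l[2]+66);stat(L,"blk",l[0]-40,l[0]+40,85,160,l[2]+17,l[2]+24)
L=loc(cloud(manip.get_image("scene")));stat(L,"lug",-40,50,105,137,74,82)
print(rel((.46,-.315,.187)))
```

```text
[0.55160136 0.13318196 0.18887723] [ -4.4625132  120.95117045 188.8772276 ] 0.015191798836974456 60.731871128082275
tab 4117 [array([-18.3,   0.8,   9.9]), array([106.2, 120.2, 134.1]), array([243.7, 248.6, 254.4])]
blk 4348 [array([-6.9, 10.1, 18. ]), array([ 93.4, 120.6, 147.3]), array([206.7, 208.5, 210.1])]
lug 66 [array([-26. , -19.5, -13.6]), array([107.6, 122.4, 136.3]), array([74.5, 78.1, 80.7])]
[-0.258  1.114  0.002]
```

{"op": "carry_out", "data": {
  "delta_pos": [
    [-0.02,0.08,0],
    [-0.05,0.2,0],
    [-0.08,0.32,0],
    [-0.11,0.44,0],
    [-0.14,0.56,0],
    [-0.17,0.68,0],
    [-0.2,0.8,0],
    [-0.22,0.9,0]
  ],
  "turn": [
    [0,0,0],
    [0,0,0],
    [0,0,0],
    [0,0,0],
    [0,0,0],
    [0,0,0],
    [0,0,0],
    [0,0,0]
  ],
  "claw": [1,1,1,1,1,1,1,1]
}}

```text
clock: 32.0
position: [0.471, -0.2305, 0.1858]
ee_rot: [-0.001, 1.0, 0.013, -0.002]
contact_force: [1.1, 0.7, -1.9]
width: 0.0147
gripper_force: 60.7
```

{"op": "carry_out", "data": {
  "delta_pos": [
    [-0.02,0.1,0],
    [-0.038,0.18,0],
    [-0.038,0.214,0],
    [-0.038,0.214,0.05],
    [-0.038,0.214,0.15],
    [-0.038,0.214,0.24],
    [-0.038,0.214,0.3],
    [-0.038,0.214,0.34],
    [-0.038,0.214,0.36],
    [-0.038,0.214,0.36],
    [-0.038,0.214,0.36]
  ],
  "turn": [
    [0,0,0],
    [0,0,0],
    [0,0,0],
    [0,0,0],
    [0,0,0],
    [0,0,0],
    [0,0,0],
    [0,0,0],
    [0,0,0],
    [0,0,0],
    [0,0,0]
  ],
  "claw": [1,1,1,1,1,1,1,1,1,1,1]
}}

```text
clock: 33.1
position: [0.461, -0.3146, 0.044]
ee_rot: [0.0, 1.0, 0.014, 0.0]
contact_force: [1.1, -0.8, -2.2]
width: 0.0153
gripper_force: 60.5
```

Run:
```python
from h import *
s=manip.get_state();print(s["position"],s["width"],s["contact_force"])
W=cloud(manip.get_image("wrist"));x,y,z=s["position"]
print(rect(W,(x,y),.05,z+.014,z+.024)); print("vb",rect(W,(.577,-.332),.045,.05,.06))
```

```text
[ 0.4610017  -0.31455911  0.0440012 ] 0.01526903986184379 [ 1.0653714  -0.83006317 -2.24125666]
(4471, array([ 466.4, -315. ]), array([32.8, 56. ]), 1.7, 'zmed', 0.0616, 'med', array([ 474.5, -314.4]))
vb (6319, array([ 563.7, -332.2]), array([23.6, 48.7]), 1.5, 'zmed', 0.0553, 'med', array([ 563.3, -332. ]))
```

{"op": "carry_out", "data": {
  "delta_pos": [
    [0,0,0.025],
    [0,0,0.045],
    [0,0,0.055],
    [0,0,0.06],
    [0,0,0.06],
    [0,0,0.06]
  ],
  "turn": [
    [0,0,0],
    [0,0,0],
    [0,0,0],
    [0,0,0],
    [0,0,0],
    [0,0,0]
  ],
  "claw": [1,1,1,1,1,1]
}}

```text
clock: 33.75
position: [0.4601, -0.3142, 0.0203]
ee_rot: [-0.0, 1.0, 0.014, -0.0]
contact_force: [-2.4, 2.5, 5.4]
width: 0.0151
gripper_force: 61.5
```

{"op": "carry_out", "data": {
  "delta_pos": [
    [0,0,0],
    [0,0,0],
    [0,0,0],
    [0,0,-0.05],
    [0,0,-0.15],
    [0,0,-0.27],
    [0,0,-0.38],
    [0,0,-0.38],
    [0,0,-0.38],
    [0,0,-0.38]
  ],
  "turn": [
    [0,0,0],
    [0,0,0],
    [0,0,0],
    [0,0,0],
    [0,0,0],
    [0,0,0],
    [0,0,0],
    [0,0,0],
    [0,0,0],
    [0,0,0]
  ],
  "claw": [-0.1,-0.1,-0.1,-0.1,-0.1,-0.1,-0.1,-0.1,-0.1,-0.1]
}}

```text
clock: 34.75
position: [0.4599, -0.314, 0.1704]
ee_rot: [-0.001, 1.0, 0.014, -0.001]
contact_force: [0.1, 0.3, -0.2]
width: 0.0471
gripper_force: 0.0
```

Run:
```python
from h import *
s=manip.get_state();print(s["position"],s["clock"],s["contact_force"])
W=cloud(manip.get_image("wrist"))
print("prop tab",rect(W,(.461,-.315),.03,.07,.084),"blk",rect(W,(.461,-.315),.045,.032,.044)); print("vb",rect(W,(.577,-.332),.045,.05,.06))
d=shot("scene","end.png");W=cloud(d);L=loc(W);stat(L,"lug",-40,50,105,137,74,82);print("jar4",rect(W,(.5,.322),.03,.076,.09),"jar2",rect(W,(.564,.33),.03,.076,.09))
```

```text
[ 0.45985033 -0.31396285  0.17035744] 34.75 [ 0.06523784  0.28708095 -0.24773763]
prop tab (787, array([ 458.6, -315.4]), array([29.1, 15.7]), 1.9, 'zmed', 0.0778, 'med', array([ 459.3, -315.4])) blk (2357, array([ 458.6, -315.5]), array([44.8, 56.1]), 1.4, 'zmed', 0.038, 'med', array([ 462.1, -315. ]))
vb (4124, array([ 576.6, -332. ]), array([48.3, 48.3]), 0.3, 'zmed', 0.0553, 'med', array([ 576.4, -331.7]))
lug 68 [array([-26. , -19. , -14.1]), array([107.7, 123.1, 136.3]), array([74.7, 77.8, 80.6])]
jar4 (99, array([501.5, 323. ]), array([21.5, 21.7]), 81.1, 'zmed', 0.0835, 'med', array([502.4, 323.9])) jar2 (124, array([563.7, 330.5]), array([24.3, 24.3]), 76.0, 'zmed', 0.083, 'med', array([564.2, 330.9]))
```

View pics/end.png

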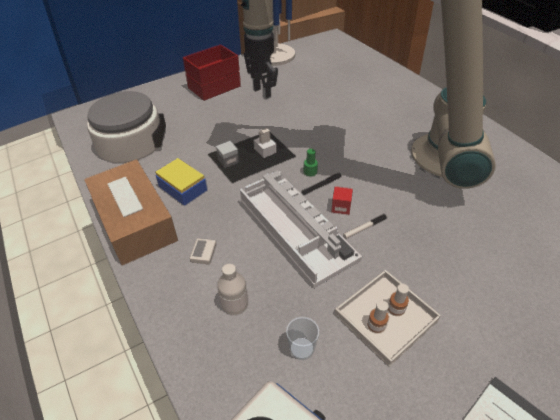

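The final picture shows both jars upright in the tray at (379,318) and (400,300). The box (228,152) and prop (265,145) stand on the mat, the latch is shut, and the bystanders have not moved.

```bash
python3 -c "
from rig import manip
print(manip.sign_off())"
```

```text
the job is handed in; nothing more can be done
None
```

The job is handed in, with no verdict returned: both jars present (jar2 and jar4) stand in the tray, the latch is shut, the vial box and prop stand on the mat, and nothing else on the bench was moved.

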